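Load the seed dish on the germination warmer and set its selector

ROBOT

A 6-joint arm with a two-finger parallel gripper is mounted at the origin on the work surface. World frame = base frame: x ahead of the robot, y to its left, z up, the work surface at z = 0. Lengths are in mm, angles in degrees, forces in N, time in s.
With the tool pointing down it reaches from about 325 to 850 mm from the base axis. Payload 4.4 kg.
Tool frame: the origin (TCP) lies on the centre line of the jaws, within the pads' length; the fingertips stand 19 mm ahead of it and the grasp point (between the pads) is the TCP; z points along the fingers, y is the line along which they close (so a half turn about z gives the same grasp; the last joint's range is limited). The gripper opens to 94 mm and grips with 3 to 60 N. Pads are 16 mm wide; open, the fingers measure 119 mm over their backs; the gripper's body (75 mm by 177 mm) begins 78 mm behind the grasp point.
Start: joints at [57.439, 11.837, 88.321, -0, 79.842, -8.623], TCP at [233.316, 525.539, 224.447] pointing down, gripper open.
Joint ranges: [-156.59, 156.59], [-49.26, 127.26], [12.9, 141.05], [-63.56, 243.56], [4.71, 150.69], [-161.64, 161.64]. Speed limits (degrees/s): [159.86, 159.86, 180, 180, 180, 180].

INTERFACE

Orientations are given as a 3x3 rotation matrix whose columns are the frame's x, y, z axes.
In Python, from rig import ctrl gives the robot as it stands.
- The arm moves only by the tool jog_arm, never from a script. Its argument "series" is a list of rows, each an object with "grip": the opening, from -1 (shut) to 1 (fully open); "linear": the shift along the tool's x, y, z normalised to -1 to 1, where 1 is 0.6 m, a list of three; "twist": the turn about the tool's z normalised to -1 to 1, where 1 is pi rad. In form: [{"grip": grip, "linear": [tx, ty, tz], "twist": twist}, ...]. A call has 1 to 12 rows; each row is the pose to reach, as a shift and turn from the pose commanded when the call began, along the tool's axes at that moment, turning the shorter way round; what a row does not reach only later rows make up. A row lasts 1/12 s, in which the tool goes at most 41.7 mm and 7.16 degrees, less where a joint would pass 70% of its speed; a pose out of reach is approached as far as the arm can. A call with a number of a shift or a turn outside -1 to 1 is refused whole. A call with a gripper value outside its range is refused whole. The fingers move at their own pace and stop on an object; the grip force is fixed at half the most. Time passes only in rows, so rows that repeat a pose let the fingers close. It gives the time, the measured TCP pose, the force, the opening and the grip force at its end, in the units of the state.
- ctrl.observe(): the state, without advancing time (a new reading comes with each control period).
- ctrl.camera(name): name is "scene" or "top" or "wrist"; returns (picture, depth): 384x512x3 uint8, red, green, blue; 384x512 float32, mm along the optical axis (not along the pixel's ray), 0 where there is no reading.
- ctrl.camera_info(name): a dict with "fovy" (degrees; the focal length in pixels is half the picture's height over the tangent of half this angle, whatever the lens; pixels are square), "cx", "cy" (the principal point, pixels), "R" (3x3) and "t" (3): a world point X has camera coordinates R X + t. Camera axes: x right, y down, z forward; pixel columns grow to the right and rows downward; lengths in mm; the calibration is good to about 2 mm. A picture is of the moment at which its call begins: read the wrist's pose just before it. camera_info takes no time and is no camera call; for the wrist camera it gives the pose at the moment of the call.
- ctrl.hand_in(): hands the job in; it is judged then, once.
The state is a dict: "time": time; "joint_positions": joint angles; "joint_velocities": joint speeds; "tau": joint torques, N m; "tool_pos": TCP position; "ee_rot": TCP orientation; "contact_force": force on the tool from outside, world axes, zero at the start; "torque": the same for the moment, N m; "finger_gap": finger opening in mm; "grasp_force": force on a finger pad.
Only numpy, scipy, OpenCV 4.12 (cv2) and the standard library are available. Lean on these libraries where they do the work, as an engineer would, in place of code of your own. Each camera call takes 0.05 s, during which the arm holds its last target. There are 200 camera calls.

TASK

Slide the blade of the flat steel lifter under the large covered seed dish on the low rack, carry the dish level to the warmer and set it gently down, centred on the warmer's two ribs; do not touch the dish with the fingers. Slide the lifter out and stand it back on the bench, then turn the warmer's selector knob to the mark with three dots. Leave everything else where it is.

Things in the scene. Friction and masses are not known exactly. Their poses are not given: they have to be found in the camera images.
- dish: large round covered glass seed dish (white paper with brown seeds under its lid), 100 mm across, 20 mm tall, about 80 g, too wide to grip. Origin: centre of its underside. It rests across the two ribs of the rack, within about 8 mm of the rack's middle.
- rack: low aluminium rack fixed to the bench: 130 x 130 x 6 mm base plate with two ribs along its x axis, 130 long, 12 wide, 14 high, centred at y = +-40 mm, tops 20 mm above the bench. Under the dish they leave a channel 68 mm wide, 14 mm high, open at both ends. Origin: centre of the underside; x points roughly away from the robot.
- lifter: flat lifter, 160 g, standing on the bench (origin there, z = 0). x: handle to blade tip, roughly away from the robot. Steel blade x 22 to 135 mm, 48 wide (y), 3 thick, underside z = 0; 24 wide upright plate at x 18 to 22 up to a level white bar handle x -90 to 22, 18 wide, 22 tall, centred at z = 55; 24 wide rear leg at x = -84 down to z = 0.
- lifter_grip (a point): point in the handle where to grip it from above, across its 18 mm width: lifter x = -15, z = 55 mm
- lifter_seat (a point): point on top of the blade that should lie under the middle of the dish: lifter x = +80, z = 3 mm
- warmer: germination warmer fixed to the bench: white case 220 (x) x 300 (y) x 40 mm high, x roughly away from the robot. At y = +65 mm a bed with two ribs as on the rack (130 long in x, 12 wide, 14 high, centred 40 mm either side of the bed's middle, tops 54 mm above the bench, 68 mm channel between, open ends); at y = -85 mm the selector. Origin: centre of the underside.
- bed (a point): middle of the warmer's bed, at the height of the rib tops (54 mm above the bench): where the centre of the dish's underside belongs; its axes are those of the warmer
- selector_grip (a point): point to grip in the selector knob, on its vertical axis (warmer x = -30, y = -85 mm), 77 mm above the bench. Grey 44 mm disc with a bar across it 42 mm long, 14 mm thick, top 84 mm above the bench; a white pointer line on one half of the bar. This point's x axis turns with the knob along the bar; the pointer is on its -x half.
- selector (a joint): selector angle in rad, growing clockwise seen from above, end stops at 0 and 1.57; sprung detents (about 0.1 N m to pass) at 0 (one dot), 0.524 (two dots), 1.047 (three dots), 1.571 (four dots). At 0 the pointer points along the warmer's (-1, -1), towards the robot and its right; at 1.571 along (-1, +1). Starts at mark one or two.
- beaker: open glass beaker, 68 mm across, 90 mm tall; bystander, not to be moved. Origin: centre of its underside
- funnel: clear funnel standing mouth down, 84 mm across, 95 mm tall; bystander, not to be moved. Origin: centre of its underside
- tape: roll of paper tape lying flat, 90 mm across, 18 mm tall; bystander, not to be moved. Origin: centre of its underside
- small_dish: small glass dish, 60 mm across, 14 mm tall; bystander, not to be moved. Origin: centre of its underside
- forceps: steel forceps lying flat, 120 mm long; bystander, not to be moved. Origin: centre of its underside
- bottle: white plastic bottle, 60 mm across, 130 mm tall; bystander, not to be moved. Origin: centre of its underside
There are look-alikes about, which are no part of the job. What is shaped like the rack but turquoise is not meant.

How it is judged (in metres and radians):
On the way, in this order (a step that is already met when the one before it is completed fails the run):
1. the dish is carried on the lifter, clear of the rack (contact force between lifter and dish above 0.3 N and z of dish in the frame of rack above 0.035 m and contact force between dish and rack below 0.02 N), for 0.2 s.
2. the dish rests on the warmer's ribs with the lifter no longer bearing on it (horizontal distance between dish and bed below 0.02 m and z of dish in the frame of bed between -0.004 and 0.004 m and angle between dish's own z axis and vertical below 0.06 rad and contact force between lifter and dish below 0.02 N and linear speed of dish below 0.02 m/s), for 0.2 s.
3. the selector is at the three-dot mark (value of joint selector between 0.917198 and 1.1772 rad), for 0.2 s.
At the end, for the whole second after the job is handed in: The dish lies level and at rest on the warmer's two ribs, its centre within 20 mm of the middle of the bed; the selector is within 0.13 rad of the three-dot mark (1.047 rad); the lifter stands level and still on the bench, clear of dish, rack and warmer (all of step 3 and horizontal distance between dish and bed below 0.02 m and z of dish in the frame of bed between -0.004 and 0.004 m and angle between each of dish, lifter's own z axis and vertical below 0.06 rad and linear speed of each of dish, lifter below 0.01 m/s and height (world z) of lifter below 0.006 m and contact force between lifter and warmer below 0.02 N and contact force between lifter and rack below 0.02 N and contact force between lifter and dish below 0.02 N); the robot touches nothing.
It fails at once if the fingers touch the dish (contact force between the fingers and dish above 0.3 N).
It fails at once if the dish is tipped by more than 0.3 rad (angle between dish's own z axis and vertical above 0.3 rad).
It fails at once if the dish is banged (more than 20 N against anything) (contact force between dish and anything else above 20 N).
It fails at once if a bystander is moved by more than 30 mm (distance of any of beaker, funnel, tape, small_dish, forceps, bottle from where it was at the start of the episode above 0.03 m).
It also fails if it takes over 72 s, if anything falls off the work surface, if the arm or the gripper's body presses on something with over 40 N, if the wrist force passes 120 N, or if a joint passes its speed limit or range.

## Working session

There is one attempt and no reset: what is moved stays moved. The work goes in short steps, Python scripts to look and compute and a tool call to move; the robot and the scene stay as the last step left them, time stands still between calls to the robot, and variables do not carry over. Pictures are saved under pics/ and viewed, at most 13 in all, crops included, and the job is handed in when it is done.

Besides the shell and the picture viewer there is one more tool, called by a JSON object that holds its "api" and its "payload". jog_arm: Moves the arm, as the interface text tells. Scaled input: -1 to 1 covers 0.6 m each way for a shift and pi rad each way for a turn. Its arguments: {"type":"object","properties":{"series":{"type":"array","items":{"type":"object","properties":{"grip":{"type":"number"},"linear":{"type":"array","items":{"type":"number"}},"twist":{"type":"number"}}}}},"required":["series"]}

```bash
ls; mkdir -p pics
python3 - <<'E'
from rig import ctrl
import cv2,numpy as np
for n in("scene","top"):
    p,d=ctrl.camera(n); cv2.imwrite(f"pics/{n}0.png",cv2.cvtColor(p,cv2.COLOR_RGB2BGR)); np.savez(f"{n}0.npz",p=p,d=d)
    i=ctrl.camera_info(n); print(n,i)
s=ctrl.observe(); print(s)
E
```

```text
pics
scene {'fovy': 44.89054435891776, 'cx': 252.92839231944384, 'cy': 190.99308685248198, 'R': array([[ 0.59364255,  0.80472741,  0.00151984],
       [ 0.4293334 , -0.31511813, -0.84638844],
       [-0.68063305,  0.50310472, -0.53256388]]), 't': array([-295.70313673, -159.35823334, 1789.5751883 ])}
top {'fovy': 55.40737276932867, 'cx': 256.3749619558183, 'cy': 193.18473652046632, 'R': array([[-7.61361860e-02, -9.97097042e-01, -8.78049449e-04],
       [-9.75215173e-01,  7.46487512e-02, -2.08285694e-01],
       [ 2.07746595e-01, -1.50017912e-02, -9.78067635e-01]]), 't': array([   9.93706092,  521.48740226, 1232.75886799])}
{'time': 0.1, 'joint_positions': array([ 5.74380993e+01,  1.18811748e+01,  8.83939070e+01,  3.94437043e-05,
        7.98413831e+01, -8.62319869e+00]), 'joint_velocities': array([ 0.08985333,  0.01982202, -0.16011322, -0.00171881, -0.20061784,
        0.01795198]), 'tau': array([-9.39851793e-05, -3.71863174e+01, -2.82290983e+01,  6.98752259e-02,
        3.12099501e-02, -4.08809456e-05]), 'tool_pos': array([232.95791116, 524.96114715, 223.41136646]), 'ee_rot': array([[-9.13979866e-01,  4.05758063e-01, -1.09458770e-03],
       [ 4.05759425e-01,  9.13978312e-01, -1.71281013e-03],
       [ 3.05442896e-04, -2.00961324e-03, -9.99997934e-01]]), 'contact_force': array([-0.70973039,  0.01413143,  0.36747079]), 'torque': array([ 0.03368875,  0.02908177, -0.00341913]), 'grasp_force': 0.0, 'finger_gap': 94.23872661169175}
```

View pics/top0.png

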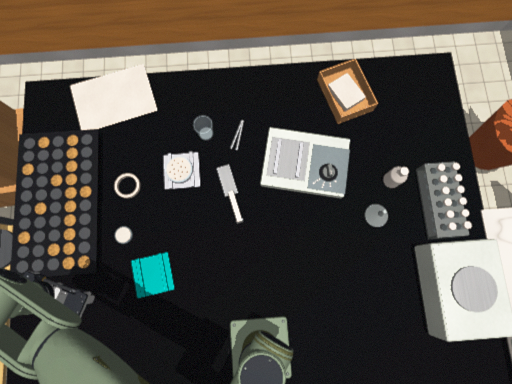

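View pics/scene0.png

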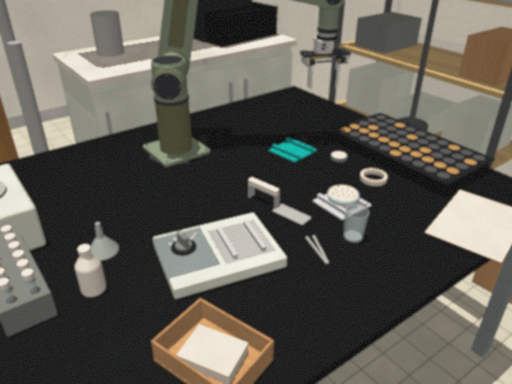

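The top view shows the rack with the dish at (181,169), and the turquoise look-alike at (153,275), which is not wanted. The lifter has its blade at (227,178) and its handle at (236,210). The warmer is at (305,162) with its bed at (290,157) and its knob at (328,172). Round things that could be mistaken for the dish are the small dish at (123,235) and the tape at (127,185). The seeded one on the aluminium rack fits the description.

```bash
cat > h.py <<'E'
import numpy as np,cv2
def ray(i,uv,z,h=384):
    """pixels -> world points on plane z"""
    uv=np.atleast_2d(uv).astype(float); f=h/2/np.tan(np.radians(i['fovy'])/2)
    d=np.c_[(uv[:,0]-i['cx'])/f,(uv[:,1]-i['cy'])/f,np.ones(len(uv))]@i['R']
    c=-i['R'].T@i['t']; z=np.broadcast_to(z,len(uv))
    return c+d*((z-c[2])/d[:,2])[:,None]
def proj(i,X,h=384):
    f=h/2/np.tan(np.radians(i['fovy'])/2); c=np.atleast_2d(X)@i['R'].T+i['t']
    return np.c_[i['cx']+f*c[:,0]/c[:,2],i['cy']+f*c[:,1]/c[:,2]]
def cloud(i,d):
    h,w=d.shape; f=h/2/np.tan(np.radians(i['fovy'])/2); u,v=np.meshgrid(np.arange(w),np.arange(h))
    c=np.dstack([(u-i['cx'])/f*d,(v-i['cy'])/f*d,d]); return (c-i['t'])@i['R']
E
python3 - <<'E'
from rig import ctrl
from h import *
i=ctrl.camera_info("top");a=np.load("top0.npz");p=a['p'];d=a['d']
m=(p.min(2)>70).astype(np.uint8)
W=cloud(i,d)
for n,(x0,y0,x1,y1),z in(("rack",(155,145,205,195),6),("lifter",(212,160,250,226),0),("warmer",(255,122,356,202),40)):
    q=np.zeros_like(m);q[y0:y1,x0:x1]=m[y0:y1,x0:x1]
    c=max(cv2.findContours(q,0,2)[0],key=cv2.contourArea)
    r=cv2.minAreaRect(c);print(n,r,ray(i,cv2.boxPoints(r),z).round(0).tolist())
    w=W[q>0];print(" z pct",np.percentile(w[:,2],[5,25,50,75,95]).round(1),w.mean(0).round())
for n,u in dict(dish=(180,169),knob=(329,171),handle=(236,209),handle_end=(240,219),bladetip=(223,167),bed=(290,158),beaker=(203,127),bench=(200,230)).items(): print(n,W[u[1],u[0]].round(1))
E
```

```text
rack ((181.08172607421875, 169.80740356445312), (36.55367660522461, 36.74081039428711), 86.42366790771484) [[713.0, 312.0, 6.0], [711.0, 174.0, 6.0], [570.0, 172.0, 6.0], [572.0, 306.0, 6.0]]
 z pct [-0.3  4.8 18.9 37.2 40.8] [634. 238.  23.]
lifter ((231.05001831054688, 193.6499786376953), (59.45081329345703, 14.230247497558594), 71.56504821777344) [[641.0, 116.0, 0.0], [655.0, 65.0, 0.0], [437.0, 10.0, 0.0], [425.0, 60.0, 0.0]]
 z pct [-3.1  0.7  3.2 60.5 67.1] [554.  66.  21.]
warmer ((305.8979797363281, 162.2938232421875), (85.43407440185547, 60.380008697509766), 8.365886688232422) [[550.0, -42.0, 40.0], [774.0, -92.0, 40.0], [701.0, -399.0, 40.0], [481.0, -338.0, 40.0]]
 z pct [31.7 37.5 39.5 41.7 52.4] [ 625. -214.   44.]
dish [634.6 238.7  38.4]
knob [ 574.8 -288.4   81. ]
handle [468.8  45.1  61. ]
handle_end [432.8  33.5  61.6]
bladetip [640.7  85.7   2.8]
bed [ 645.7 -162.2   37.9]
beaker [801.8 151.9   9.8]
bench [413.  182.1  -1.4]
```

Run:
```python
from rig import ctrl
from h import *
s=ctrl.observe();i=ctrl.camera_info("wrist");R=np.array(s['ee_rot']);c=-i['R'].T@i['t']
print(i['fovy'],i['cx'],i['cy'],"cam in tool",R.T@(c-s['tool_pos']),"\n",i['R']@R)
```

```text
66.37937581576709 257.33602409600746 188.6837541942372 cam in tool [  83.59744689    0.4299765  -160.8061314 ] 
 [[-3.39145354e-04  9.99999553e-01 -8.82511083e-04]
 [-9.59118136e-01 -5.75036142e-04 -2.83005427e-01]
 [-2.83005808e-01  7.50452409e-04  9.59117902e-01]]
```

{"api": "jog_arm", "payload": {"series": [{"grip": 1,"linear": [-0.726,-0.538,0],"twist": -0.211},{"grip": 1,"linear": [-0.726,-0.538,0],"twist": -0.211},{"grip": 1,"linear": [-0.726,-0.538,0],"twist": -0.211},{"grip": 1,"linear": [-0.726,-0.538,0],"twist": -0.211},{"grip": 1,"linear": [-0.726,-0.538,0],"twist": -0.211},{"grip": 1,"linear": [-0.726,-0.538,0],"twist": -0.211},{"grip": 1,"linear": [-0.726,-0.538,0],"twist": -0.211},{"grip": 1,"linear": [-0.726,-0.538,0],"twist": -0.211},{"grip": 1,"linear": [-0.726,-0.538,0],"twist": -0.211},{"grip": 1,"linear": [-0.726,-0.538,0],"twist": -0.211},{"grip": 1,"linear": [-0.726,-0.538,0],"twist": -0.211},{"grip": 1,"linear": [-0.726,-0.538,0],"twist": -0.211}]}}

```text
time: 1.1
tool_pos: [471.0, 104.5, 224.2]
ee_rot: [[-0.97, -0.242, -0.0], [-0.242, 0.97, 0.0], [0.0, 0.0, -1.0]]
contact_force: [0.0, 0.5, 1.1]
finger_gap: 93.9
grasp_force: 0.0
```

Run:
```python
from rig import ctrl
from h import *
i=ctrl.camera_info("wrist");p,d=ctrl.camera("wrist")
np.savez("w1.npz",p=p,d=d,R=i['R'],t=i['t'],fovy=i['fovy'],cx=i['cx'],cy=i['cy'])
cv2.imwrite("pics/w1.png",cv2.cvtColor(p,cv2.COLOR_RGB2BGR))
```

```text
(no output)
```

View pics/w1.png

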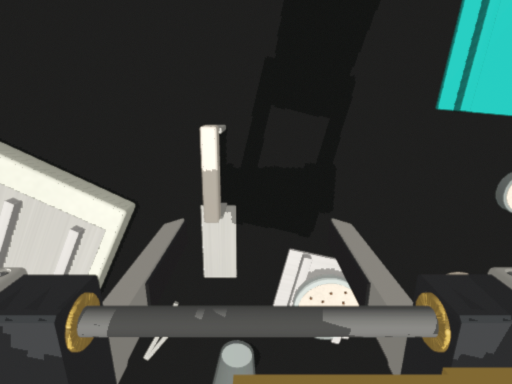

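The close view shows the white handle from (211,125) to (213,220) and the blade at (202–237, 206–277). This is the lifter, and it is the only one. The dish sits on its rack at (325,300), and the turquoise rack is at the upper right.

Run:
```python
from h import *
a=dict(np.load("w1.npz"));p=a['p'];d=a['d'];W=cloud(a,d)
roi=np.zeros(d.shape,bool);roi[115:285,190:245]=1
b=roi&(p.min(2)>80)
hd=b&(W[...,2]>60)&(W[...,2]<75)
bl=b&(W[...,2]<9)
for n,m,z in(("handle",hd,66),("blade",bl,3)):
    c=max(cv2.findContours(m.astype(np.uint8),0,2)[0],key=cv2.contourArea)[:,0]
    print(n,"zmed",np.median(W[m][:,2]),m.sum())
    P=ray(a,c,z)[:,:2].astype(np.float32); r=cv2.minAreaRect(P); print(r); print(cv2.boxPoints(r).round(1).tolist())
    # centreline fit by pixel row
    rows=[v for v in range(115,285) if m[v].sum()>4][3:-3]
    mid=ray(a,[(np.flatnonzero(m[v])[[0,-1]].mean(),v) for v in rows],z)
    k=np.polyfit(mid[:,0],mid[:,1],1);print("line",k,np.degrees(np.arctan(k[0])),"x",mid[:,0].min(),mid[:,0].max())
```

```text
handle zmed 66.35748637573856 1583
((480.2872314453125, 53.372169494628906), (110.54460906982422, 18.4252872467041), 13.420469284057617)
[[424.3999938964844, 49.5], [428.70001220703125, 31.600000381469727], [536.2000122070312, 57.20000076293945], [531.9000244140625, 75.19999694824219]]
line [  0.23720293 -60.53651805] 13.344105504273626 x 429.74033139280357 530.3320793620677
blade zmed 3.575593736445522 2247
((590.4308471679688, 78.49604797363281), (115.17149353027344, 49.66155242919922), 13.18619155883789)
[[528.7000122070312, 89.5], [540.0, 41.20000076293945], [652.2000122070312, 67.5], [640.7999877929688, 115.80000305175781]]
line [  0.23819542 -61.99857158] 13.397929626615488 x 538.4978772958787 641.2541555145662
```

{"api": "jog_arm", "payload": {"series": [{"grip": 1,"linear": [-0.0263,-0.0875,0],"twist": 0.0035},{"grip": 1,"linear": [-0.0263,-0.0875,0],"twist": 0.0035},{"grip": 1,"linear": [-0.0263,-0.0875,0.07],"twist": 0.0035},{"grip": 1,"linear": [-0.0263,-0.0875,0.14],"twist": 0.0035},{"grip": 1,"linear": [-0.0263,-0.0875,0.2],"twist": 0.0035},{"grip": 1,"linear": [-0.0263,-0.0875,0.25],"twist": 0.0035},{"grip": 1,"linear": [-0.0263,-0.0875,0.282],"twist": 0.0035},{"grip": 1,"linear": [-0.0263,-0.0875,0.282],"twist": 0.0035},{"grip": 1,"linear": [-0.0263,-0.0875,0.282],"twist": 0.0035}]}}

```text
time: 1.9
tool_pos: [497.4, 59.9, 54.2]
ee_rot: [[-0.973, -0.232, -0.004], [-0.232, 0.973, 0.0], [0.003, 0.001, -1.0]]
contact_force: [-0.1, -0.4, 0.2]
finger_gap: 93.9
grasp_force: 0.0
```

{"api": "jog_arm", "payload": {"series": [{"grip": 1,"linear": [-0.0016,-0.0047,0],"twist": 0},{"grip": 1,"linear": [-0.0016,-0.0047,0],"twist": 0},{"grip": -1,"linear": [-0.0016,-0.0047,0],"twist": 0},{"grip": -1,"linear": [-0.0016,-0.0047,0],"twist": 0},{"grip": -1,"linear": [-0.0016,-0.0047,0],"twist": 0},{"grip": -1,"linear": [-0.0016,-0.0047,0],"twist": 0},{"grip": -1,"linear": [-0.0016,-0.0047,0],"twist": 0},{"grip": -1,"linear": [-0.0016,-0.0047,0],"twist": 0},{"grip": -1,"linear": [-0.0016,-0.0047,0],"twist": 0},{"grip": -1,"linear": [-0.0016,-0.0047,0],"twist": 0},{"grip": -1,"linear": [-0.0016,-0.0047,0],"twist": 0},{"grip": -1,"linear": [-0.0016,-0.0047,0],"twist": 0}]}}

```text
time: 2.9
tool_pos: [500.3, 56.8, 55.2]
ee_rot: [[-0.973, -0.232, -0.0], [-0.232, 0.973, -0.0], [0.0, 0.0, -1.0]]
contact_force: [0.9, -0.1, -0.7]
finger_gap: 30.8
grasp_force: 0.0
```

Run:
```python
from rig import ctrl
from h import *
s=ctrl.observe();print(s['tool_pos'],s['ee_rot'],s['contact_force'],s['finger_gap'],s['grasp_force'])
# rack & dish from wrist image w1 and top
a=dict(np.load("w1.npz"));p=a['p'];d=a['d']
cv2.imwrite("pics/crop.png",cv2.resize(cv2.cvtColor(p[235:345,260:375],cv2.COLOR_RGB2BGR),None,fx=4,fy=4,interpolation=cv2.INTER_CUBIC))
t=np.load("top0.npz")['p']
cv2.imwrite("pics/crop2.png",np.hstack([cv2.resize(cv2.cvtColor(x,cv2.COLOR_RGB2BGR),(390,390),interpolation=cv2.INTER_CUBIC) for x in (t[140:205,150:215],t[110:210,255:355])]))
```

```text
[500.34658828  56.84469951  55.1995624 ] [[-9.72712636e-01 -2.32013145e-01 -1.69526800e-04]
 [-2.32013147e-01  9.72712650e-01 -1.05669051e-05]
 [ 1.67352523e-04  2.90538841e-05 -9.99999986e-01]] [ 0.92470164 -0.05371916 -0.67994211] 30.809816183766515 0.0
```

View pics/crop2.png

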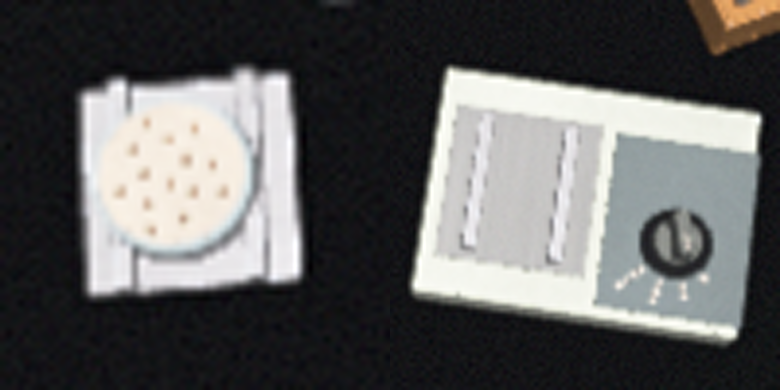

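{"api": "jog_arm", "payload": {"series": [{"grip": -1,"linear": [0,0,0],"twist": 0},{"grip": -1,"linear": [0,0,0],"twist": 0},{"grip": -1,"linear": [0,0,0],"twist": 0},{"grip": -1,"linear": [0,0,0],"twist": 0},{"grip": -1,"linear": [0,0,-0.01],"twist": 0},{"grip": -1,"linear": [0,0,-0.03],"twist": 0},{"grip": -1,"linear": [0,0,-0.06],"twist": 0},{"grip": -1,"linear": [0,0,-0.1],"twist": 0},{"grip": -1,"linear": [0,0,-0.1],"twist": 0}]}}

```text
time: 3.65
tool_pos: [503.9, 56.7, 119.7]
ee_rot: [[-0.973, -0.232, 0.009], [-0.232, 0.973, -0.0], [-0.008, -0.002, -1.0]]
contact_force: [1.9, -0.6, -0.1]
finger_gap: 18.2
grasp_force: 30.0
```

Run:
```python
from rig import ctrl
from h import *
s=ctrl.observe();print(s['tool_pos'],s['contact_force'],s['torque'],s['finger_gap'],s['grasp_force'])
i=ctrl.camera_info("top");a=np.load("top0.npz");p=a['p'].astype(int)
m=((p[...,1]-p[...,0]>60)&(p[...,2]>80)).astype(np.uint8)
c=max(cv2.findContours(m,0,2)[0],key=cv2.contourArea);r=cv2.minAreaRect(c)
print("turq",ray(i,cv2.boxPoints(r),10).round(0).tolist())
p,d=ctrl.camera("wrist");i=ctrl.camera_info("wrist")
np.savez("w2.npz",p=p,d=d,**{k:i[k] for k in('R','t','fovy','cx','cy')})
cv2.imwrite("pics/w2.png",cv2.cvtColor(p,cv2.COLOR_RGB2BGR))
W=cloud(i,d)
```

```text
[503.87783042  56.7243159  119.7229905 ] [ 1.91822343 -0.58964389 -0.08604044] [ 0.05380239 -0.06923176 -0.0033401 ] 18.175013676195192 29.99920517206192
turq [[328.0, 433.0, 10.0], [345.0, 300.0, 10.0], [212.0, 275.0, 10.0], [196.0, 406.0, 10.0]]
```

View pics/w2.png

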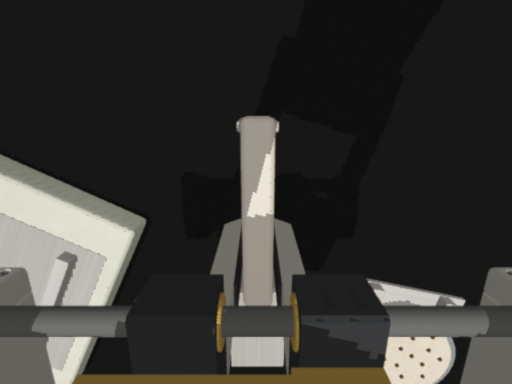

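The lifter is held with an 18.2 mm gap, and its blade shows at (258,335). The dish is at (410,350) and the warmer on the left.

```bash
cat > edge.py <<'E'
from h import *
def edge(g,p0,p1,half=5,n=40):
    """sub-pixel strongest-gradient points along the segment p0-p1, RANSAC/Huber line fit"""
    p0,p1=map(np.float32,(p0,p1));t=(p1-p0)/np.linalg.norm(p1-p0);nn=np.array([-t[1],t[0]])
    s=np.linspace(.08,.92,n)[:,None];o=np.arange(-half,half+.01,.25)
    P=(p0+(p1-p0)*s)[:,None]+nn*o[:,None]
    v=cv2.remap(g.astype(np.float32),P[...,0].astype(np.float32),P[...,1].astype(np.float32),cv2.INTER_LINEAR)
    v=cv2.GaussianBlur(v,(9,1),0);k=np.abs(np.gradient(v,axis=1)).argmax(1)
    Q=P[np.arange(n),k].astype(np.float32)
    l=cv2.fitLine(Q,cv2.DIST_HUBER,0,.01,.01).ravel()
    r=np.abs((Q-l[2:])@[-l[1],l[0]]);a=l[2:]+l[:2]*((p0-l[2:])@l[:2]);b=l[2:]+l[:2]*((p1-l[2:])@l[:2])
    return np.array([a,b]),np.median(r)
E
python3 - <<'E'
from rig import ctrl
from edge import *
i=ctrl.camera_info("top");p=np.load("top0.npz")['p'];g=p.mean(2)
c=lambda x,y:(150+x/6-.5,140+y/6-.5)   # crop -> px
E={'+y edge':(c(80,92),c(88,296),6),'-y edge':(c(290,72),c(302,282),0),'near':(c(90,296),c(300,280),0)}
for n,(a,b,z) in E.items():
    l,r=edge(g,a,b,3);w=ray(i,l,z)[:,:2];d=w[0]-w[1];print(n,w.round(1).tolist(),np.degrees(np.arctan2(d[1],d[0])).round(2),r)
# dish lid
def lid(i,p,x0,y0,x1,y1):
    q=p.astype(int);m=np.zeros(p.shape[:2],np.uint8)
    m[y0:y1,x0:x1]=((q[...,0]-q[...,2]>12)&(q[...,0]>110))[y0:y1,x0:x1]
    m=cv2.morphologyEx(m,cv2.MORPH_CLOSE,np.ones((3,3)))
    k=max(cv2.findContours(m,0,2)[0],key=cv2.contourArea);W=ray(i,cv2.convexHull(k)[:,0],32)[:,:2].astype(np.float32)
    return cv2.minEnclosingCircle(W),W.mean(0),cv2.fitEllipse(W) if len(W)>5 else 0
print(lid(i,p,155,145,205,195))
j=dict(np.load("w1.npz"));p1=j['p'];g1=p1.mean(2)
print(lid(j,p1,275,270,365,306))
W=cloud(j,j['d']);V=W[245:345,265:370].reshape(-1,3)
for lo,hi in((4,9),(18,24),(35,45)):
    k=V[(V[:,2]>lo)&(V[:,2]<hi)];print(lo,len(k),np.percentile(k,[2,50,98],axis=0).round(0).tolist())
for a,b,z in(((291,250),(275,303),6),((293,250),(343,261),6)):
    l,r=edge(g1,a,b,4);w=ray(j,l,z)[:,:2];d=w[1]-w[0];print(w.round(1).tolist(),np.degrees(np.arctan2(d[1],d[0])).round(2),r)
E
```

```text
+y edge [[704.2, 307.5], [573.2, 304.4]] 1.35 0.07916864
-y edge [[709.3, 177.0], [573.5, 175.4]] 0.68 0.24643138
near [[574.4, 305.7], [575.9, 176.6]] 90.66 0.22757539
(((639.383056640625, 246.94537353515625), 43.62387466430664), array([640.71844, 243.8029 ], dtype=float32), ((639.244384765625, 246.89527893066406), (85.70286560058594, 86.40312957763672), 86.83843231201172))
(((632.3267822265625, 249.99974060058594), 42.00948715209961), array([617.1134 , 237.33264], dtype=float32), ((633.8876953125, 250.31661987304688), (70.7852783203125, 84.05369567871094), 19.413185119628906))
4 1366 [[575.0, 180.0, 5.0], [598.0, 197.0, 7.0], [668.0, 261.0, 8.0]]
18 425 [[576.0, 199.0, 19.0], [605.0, 204.0, 21.0], [701.0, 289.0, 23.0]]
35 1410 [[589.0, 203.0, 36.0], [613.0, 239.0, 39.0], [680.0, 278.0, 41.0]]
[[575.8, 178.6], [667.8, 179.5]] 0.53 0.026982043
[[573.7, 184.3], [573.7, 259.6]] 89.97 0.37877762
```

View pics/crop.png

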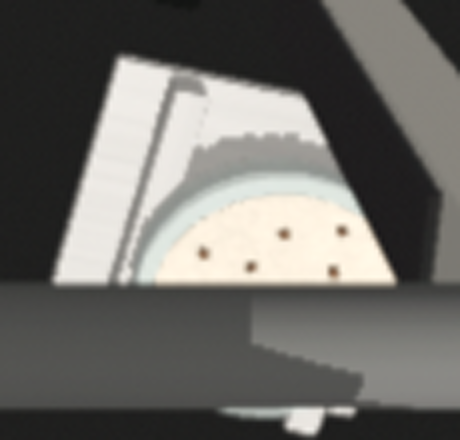

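The crop confirms the choice: it is the seeded, lidded dish on the aluminium rack. The rack's near edge is at x≈574.5, its sides are at y≈177 and 306, and its yaw is about 0.8°. The dish is at about (639,247).

{"api": "jog_arm", "payload": {"series": [{"grip": -1,"linear": [0.005,0.02,0],"twist": 0.01},{"grip": -1,"linear": [0.016,0.07,0],"twist": 0.03},{"grip": -1,"linear": [0.029,0.13,0],"twist": 0.05},{"grip": -1,"linear": [0.041,0.19,0],"twist": 0.07},{"grip": -1,"linear": [0.054,0.25,0],"twist": 0.07},{"grip": -1,"linear": [0.065,0.3,0],"twist": 0.07},{"grip": -1,"linear": [0.072,0.332,0],"twist": 0.07},{"grip": -1,"linear": [0.072,0.332,0.04],"twist": 0.07},{"grip": -1,"linear": [0.072,0.332,0.06],"twist": 0.07},{"grip": -1,"linear": [0.072,0.332,0.06],"twist": 0.07},{"grip": -1,"linear": [0.072,0.332,0.06],"twist": 0.07},{"grip": -1,"linear": [0.072,0.332,0.06],"twist": 0.07}]}}

```text
time: 4.7
tool_pos: [412.2, 240.4, 79.1]
ee_rot: [[-1.0, -0.014, -0.0], [-0.014, 1.0, -0.0], [0.0, -0.0, -1.0]]
contact_force: [1.4, 0.5, -1.6]
finger_gap: 17.8
grasp_force: 30.0
```

```bash
cat > chk.py <<'E'
from rig import ctrl
from h import *
np.set_printoptions(suppress=True,precision=4)
s=ctrl.observe();T=np.array(s['tool_pos']);R=np.array(s['ee_rot']);print(T,R[:,0],R[:,2],s['contact_force'],s['finger_gap'])
i=ctrl.camera_info("top");p,d=ctrl.camera("top");W=cloud(i,d)
# lifter frame: x=-tool x, origin under grip
L=(W-T)@np.c_[-R[:,0],R[:,1],[0,0,1]]; m=(p.min(2)>70)
b=m&(L[...,0]>42)&(L[...,0]<158)&(abs(L[...,1])<32)&(L[...,2]<-35)&(L[...,2]>-65)
q=L[b];print("blade n",b.sum(),"x,y range",np.percentile(q,[2,50,98],axis=0).round(1).tolist())
A=np.c_[q[:,0]-95,q[:,1],np.ones(len(q))];k=np.linalg.lstsq(A,q[:,2],rcond=None)[0];print("slope x,y,z@seat",k)
u=np.argwhere(b)[:,::-1].astype(np.float32);w=ray(i,u,T[2]-52)[:,:2].astype(np.float32);r=cv2.minAreaRect(w);print(r)
cv2.imwrite("pics/last.png",cv2.cvtColor(p,cv2.COLOR_RGB2BGR))
E
python3 chk.py
```

```text
[412.2112 240.3744  79.1092] [-0.9999 -0.0138  0.0004] [-0.0004 -0.0001 -1.    ] [ 1.4007  0.5372 -1.5605] 17.775275938525358
blade n 295 x,y range [[57.0, -27.1, -58.3], [107.4, -7.4, -52.8], [146.3, 18.9, -48.3]]
slope x,y,z@seat [ -0.008   -0.0029 -53.0673]
((512.6497802734375, 238.02210998535156), (94.23004913330078, 47.833194732666016), 0.7958096861839294)
```

{"api": "jog_arm", "payload": {"series": [{"grip": -1,"linear": [0,0.005,0.01],"twist": 0},{"grip": -1,"linear": [0,0.005,0.021],"twist": 0},{"grip": -1,"linear": [0,0.005,0.021],"twist": 0},{"grip": -1,"linear": [0,0.005,0.021],"twist": 0},{"grip": -1,"linear": [0,0.005,0.021],"twist": 0},{"grip": -1,"linear": [-0.01,0.005,0.021],"twist": 0},{"grip": -1,"linear": [-0.025,0.005,0.021],"twist": 0},{"grip": -1,"linear": [-0.04,0.005,0.021],"twist": 0},{"grip": -1,"linear": [-0.05,0.005,0.021],"twist": 0},{"grip": -1,"linear": [-0.055,0.005,0.021],"twist": 0},{"grip": -1,"linear": [-0.055,0.005,0.021],"twist": 0}]}}

```text
time: 5.67
tool_pos: [446.4, 244.0, 66.8]
ee_rot: [[-1.0, -0.014, 0.001], [-0.014, 1.0, 0.0], [-0.001, 0.0, -1.0]]
contact_force: [0.1, 0.6, -0.8]
finger_gap: 17.7
grasp_force: 30.0
```

{"api": "jog_arm", "payload": {"series": [{"grip": -1,"linear": [-0.01,0,0],"twist": 0},{"grip": -1,"linear": [-0.03,0,0],"twist": 0},{"grip": -1,"linear": [-0.05,0,0],"twist": 0},{"grip": -1,"linear": [-0.07,0,0],"twist": 0},{"grip": -1,"linear": [-0.09,0,0],"twist": 0},{"grip": -1,"linear": [-0.11,0,0],"twist": 0},{"grip": -1,"linear": [-0.13,0,0],"twist": 0},{"grip": -1,"linear": [-0.15,0,0],"twist": 0},{"grip": -1,"linear": [-0.161,0,0],"twist": 0},{"grip": -1,"linear": [-0.161,0,0],"twist": 0},{"grip": -1,"linear": [-0.161,0,0],"twist": 0},{"grip": -1,"linear": [-0.161,0,0],"twist": 0}]}}

```text
time: 6.67
tool_pos: [540.7, 245.3, 66.2]
ee_rot: [[-1.0, -0.014, -0.002], [-0.014, 1.0, -0.0], [0.002, -0.0, -1.0]]
contact_force: [-0.3, 0.6, -2.2]
finger_gap: 17.6
grasp_force: 30.0
```

```bash
python3 chk.py | head -1
python3 - <<'E'
import cv2;a=cv2.imread('pics/last.png');cv2.imwrite('pics/ins.png',cv2.resize(a[135:235,140:260],None,fx=5,fy=5,interpolation=2))
E
```

```text
[540.7188 245.3446  66.2464] [-0.9999 -0.0144  0.0016] [-0.0016 -0.0004 -1.    ] [-0.2995  0.6134 -2.2418] 17.557521559185766
```

View pics/ins.png

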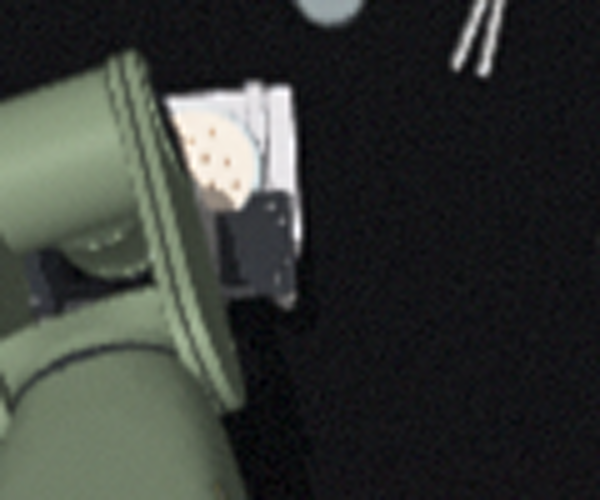

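The image shows the dish at (215,155) still in place, with the blade below it and no contact forces. I'll lift gently.

{"api": "jog_arm", "payload": {"series": [{"grip": -1,"linear": [0,0,-0.004],"twist": 0},{"grip": -1,"linear": [0,0,-0.007],"twist": 0},{"grip": -1,"linear": [0,0,-0.01],"twist": 0},{"grip": -1,"linear": [0,0,-0.013],"twist": 0},{"grip": -1,"linear": [0,0,-0.016],"twist": 0},{"grip": -1,"linear": [0,0,-0.02],"twist": 0},{"grip": -1,"linear": [0,0,-0.03],"twist": 0},{"grip": -1,"linear": [0,0,-0.045],"twist": 0},{"grip": -1,"linear": [0,0,-0.06],"twist": 0},{"grip": -1,"linear": [0,0,-0.075],"twist": 0},{"grip": -1,"linear": [0,0,-0.085],"twist": 0},{"grip": -1,"linear": [0,0,-0.09],"twist": 0}]}}

```text
time: 7.72
tool_pos: [542.8, 245.7, 122.7]
ee_rot: [[-1.0, -0.014, 0.003], [-0.014, 1.0, 0.001], [-0.003, 0.001, -1.0]]
contact_force: [-0.1, 0.3, -2.2]
finger_gap: 17.8
grasp_force: 30.0
```

{"api": "jog_arm", "payload": {"series": [{"grip": -1,"linear": [0,0,-0.008],"twist": 0},{"grip": -1,"linear": [0,0,-0.018],"twist": 0},{"grip": -1,"linear": [0,0,-0.022],"twist": 0},{"grip": -1,"linear": [0,0,-0.022],"twist": 0},{"grip": -1,"linear": [0,0,-0.022],"twist": 0}]}}

```text
time: 8.13
tool_pos: [541.7, 245.4, 133.9]
ee_rot: [[-1.0, -0.014, -0.0], [-0.014, 1.0, -0.0], [0.0, -0.0, -1.0]]
contact_force: [0.8, -0.3, -3.0]
finger_gap: 17.3
grasp_force: 30.0
```

Run:
```python
from rig import ctrl
from h import *
s=ctrl.observe();T=s['tool_pos'];print(T,s['contact_force'],s['torque'])
j=ctrl.camera_info("scene");p,d=ctrl.camera("scene");q=p.astype(int);W=cloud(j,d)
m=((q[...,0]-q[...,2]>12)&(q[...,0]>110)&(abs(W[...,0]-630)<90)&(abs(W[...,1]-247)<70)&(W[...,2]>60)).astype(np.uint8)
w=W[m>0];print("lid",len(w),np.percentile(w,[5,50,95],axis=0).round(1).tolist())
k=w[np.abs(w[:,2]-np.median(w[:,2]))<5];A=np.c_[k[:,:2]-k[:,:2].mean(0),np.ones(len(k))];print("plane",np.linalg.lstsq(A,k[:,2],rcond=None)[0],k.mean(0))
cv2.imwrite("pics/carry.png",cv2.resize(cv2.cvtColor(p[100:260,220:430],cv2.COLOR_RGB2BGR),None,fx=3,fy=3))
# warmer from top0
from edge import *
i=ctrl.camera_info("top");t=np.load("top0.npz");p=t['p'];g=p.mean(2)
c=lambda x,y:(255+(x-390)/3.9-.5,110+y/3.9-.5)
for n,a,b,z in(("far",(447,67),(760,112),40),("near",(415,292),(735,340),0),("nearT",(413,288),(735,332),40),("+y",(447,67),(413,290),40),("bed far",(458,106),(603,126),40),("bed near",(436,256),(585,277),40),("bed +y",(458,106),(436,256),40),("bed -y",(603,126),(585,277),40)):
    l,r=edge(g,c(*a),c(*b),2);w=ray(i,l,z)[:,:2];dd=w[1]-w[0];print(n,w.round(1).tolist(),np.degrees(np.arctan2(dd[1],dd[0])).round(2),r)
```

```text
[541.6923849  245.40290385 133.88281295] [ 0.7679951  -0.31712059 -2.95780868] [ 0.06221827  0.11928383 -0.0196072 ]
lid 687 [[546.5, 201.8, 98.7], [603.8, 244.4, 103.4], [672.7, 291.1, 496.0]]
plane [-6.25221620e-03 -6.23716382e-03  1.01009154e+02] [641.23950609 246.13028109 101.00915354]
far [[770.7, -96.2], [703.0, -386.8]] -103.11 0.008110404
near [[565.4, -50.2], [495.1, -346.3]] -103.36 0.1670987
nearT [[555.7, -46.5], [490.3, -335.7]] -102.74 0.0670349
+y [[771.5, -96.6], [557.1, -46.0]] 166.71 0.0636881
bed far [[733.1, -103.8], [701.0, -237.8]] -103.46 0.18144289
bed near [[586.5, -70.5], [556.0, -205.6]] -102.75 0.25159782
bed +y [[732.1, -101.8], [587.9, -68.8]] 167.11 0.23610026
bed -y [[701.1, -239.7], [557.3, -204.6]] 166.27 0.20320168
```

View pics/carry.png

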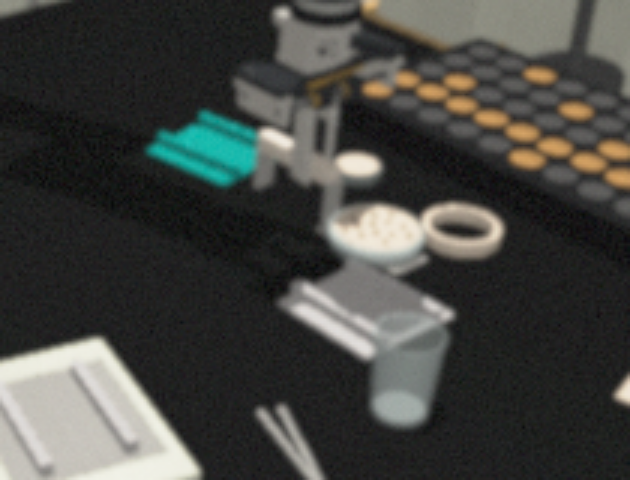

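The dish rides level on the blade, with its lid at z≈101 and a slope under 0.01. I'll carry it to the bed at about (644.5,-154.4), yaw -13.1°.

{"api": "jog_arm", "payload": {"series": [{"grip": -1,"linear": [0,-0.006,0],"twist": 0.002},{"grip": -1,"linear": [0,-0.018,0],"twist": 0.007},{"grip": -1,"linear": [-0.001,-0.036,0],"twist": 0.014},{"grip": -1,"linear": [-0.001,-0.06,0],"twist": 0.022},{"grip": -1,"linear": [-0.002,-0.09,0],"twist": 0.03},{"grip": -1,"linear": [-0.002,-0.12,0],"twist": 0.038},{"grip": -1,"linear": [-0.003,-0.15,0],"twist": 0.046},{"grip": -1,"linear": [-0.004,-0.18,0],"twist": 0.054},{"grip": -1,"linear": [-0.004,-0.21,0],"twist": 0.062},{"grip": -1,"linear": [-0.005,-0.24,0],"twist": 0.07},{"grip": -1,"linear": [-0.005,-0.27,0],"twist": 0.075},{"grip": -1,"linear": [-0.006,-0.3,0],"twist": 0.0775}]}}

```text
time: 9.18
tool_pos: [547.4, 63.1, 133.8]
ee_rot: [[-0.973, 0.23, -0.0], [0.23, 0.973, -0.001], [0.0, -0.001, -1.0]]
contact_force: [0.0, -0.3, -2.5]
finger_gap: 17.8
grasp_force: 30.0
```

{"api": "jog_arm", "payload": {"series": [{"grip": -1,"linear": [-0.0072,-0.0291,0],"twist": 0},{"grip": -1,"linear": [-0.0145,-0.0583,0],"twist": 0},{"grip": -1,"linear": [-0.0217,-0.0875,0],"twist": 0},{"grip": -1,"linear": [-0.0289,-0.1167,0],"twist": 0},{"grip": -1,"linear": [-0.0361,-0.1455,0],"twist": 0},{"grip": -1,"linear": [-0.0433,-0.1747,0],"twist": 0},{"grip": -1,"linear": [-0.0505,-0.2038,0],"twist": 0},{"grip": -1,"linear": [-0.0578,-0.233,0],"twist": 0},{"grip": -1,"linear": [-0.0641,-0.2584,0],"twist": 0},{"grip": -1,"linear": [-0.0693,-0.2796,0],"twist": 0},{"grip": -1,"linear": [-0.0736,-0.297,0],"twist": 0},{"grip": -1,"linear": [-0.0766,-0.3088,0],"twist": 0}]}}

```text
time: 10.18
tool_pos: [550.1, -127.2, 133.9]
ee_rot: [[-0.973, 0.229, -0.0], [0.229, 0.973, -0.0], [0.0, -0.0, -1.0]]
contact_force: [0.8, 0.0, -2.1]
finger_gap: 18.1
grasp_force: 30.0
```

{"api": "jog_arm", "payload": {"series": [{"grip": -1,"linear": [-0.0015,-0.006,0],"twist": 0},{"grip": -1,"linear": [-0.002,-0.0082,0],"twist": 0},{"grip": -1,"linear": [-0.002,-0.0082,0],"twist": 0},{"grip": -1,"linear": [-0.002,-0.0082,0],"twist": 0},{"grip": -1,"linear": [-0.002,-0.0082,0],"twist": 0}]}}

```text
time: 10.6
tool_pos: [550.5, -129.7, 133.8]
ee_rot: [[-0.974, 0.226, -0.0], [0.226, 0.974, 0.0], [0.0, 0.0, -1.0]]
contact_force: [-0.5, -0.3, -2.5]
finger_gap: 17.8
grasp_force: 30.0
```

```bash
cat > dish.py <<'E'
from rig import ctrl
from h import *
np.set_printoptions(suppress=True,precision=4)
s=ctrl.observe();T=s['tool_pos'];R=s['ee_rot'];print(s['time'],T,R[:,0],s['contact_force'],s['finger_gap'])
bed=np.array([644.5,-154.4]);ex=np.array([.974,-.2267]);ey=np.array([.2267,.974])
for n in("top","scene"):
    j=ctrl.camera_info(n);p,d=ctrl.camera(n);q=p.astype(int);W=cloud(j,d)
    m=((q[...,0]-q[...,2]>12)&(q[...,0]>110)&(np.hypot(W[...,0]-644,W[...,1]+154)<75)&(W[...,2]>58)&(W[...,2]<115)).astype(np.uint8)
    c=cv2.findContours(cv2.morphologyEx(m,cv2.MORPH_CLOSE,np.ones((3,3))),0,2)[0]
    if not c: print(n,"none");continue
    c=max(c,key=cv2.contourArea)
    w=W[m>0];z=np.median(w[:,2]);k=w[abs(w[:,2]-z)<5];A=np.c_[k[:,:2]-k[:,:2].mean(0),np.ones(len(k))]
    o=cv2.minEnclosingCircle(ray(j,c[:,0],z-2)[:,:2].astype(np.float32));e=np.array(o[0])-bed
    print(n,m.sum(),"z",z.round(1),"slope",np.linalg.lstsq(A,k[:,2],rcond=None)[0][:2],"circle",np.array(o[0]).round(1),round(o[1],1),"err warmer x,y",(e@ex).round(1),(e@ey).round(1))
    cv2.imwrite(f"pics/d_{n}.png",cv2.cvtColor(p,cv2.COLOR_RGB2BGR))
E
python3 dish.py
```

```text
10.6 [ 550.5228 -129.7052  133.7898] [-0.974   0.2264  0.0003] [-0.5073 -0.2572 -2.4766] 17.766240315635113
top 7 z 99.0 slope [-0.4415  0.7338] circle [ 636.2 -112.4] 5.7 err warmer x,y -17.6 39.1
scene 572 z 100.6 slope [ 0.0037 -0.0108] circle [ 642.7 -148.4] 47.6 err warmer x,y -3.1 5.4
```

Run:
```python
import cv2;a=cv2.imread('pics/d_scene.png');cv2.imwrite('pics/bed1.png',cv2.resize(a[150:300,140:310],None,fx=4,fy=4,interpolation=2))
from rig import ctrl
from edge import *
# warmer edges in the scene camera (first picture) for a cross-check of its calibration
j=ctrl.camera_info("scene");g=np.load("scene0.npz")['p'].mean(2)
X=np.array([[771,-96.4,40],[703,-388.5,40],[557,-46.5,40],[489,-338.6,40],[644.5,-154.4,54]]);print(proj(j,X).round(1).tolist())
P=proj(j,X)
for n,a,b in(("far",0,1),("+y",0,2),("near",2,3)):
    l,r=edge(g,P[a],P[b],4);w=ray(j,l,40)[:,:2];d=w[1]-w[0];print(n,w.round(1).tolist(),np.degrees(np.arctan2(d[1],d[0])).round(2),r)
```

```text
[[285.8, 256.4], [171.8, 289.1], [252.1, 211.6], [150.9, 236.3], [239.0, 235.9]]
far [[775.3, -98.8], [706.1, -389.5]] -103.4 0.09199858
+y [[770.6, -94.1], [556.1, -43.4]] 166.71 0.033935905
near [[558.7, -47.4], [488.5, -338.5]] -103.55 0.05779791
```

View pics/bed1.png

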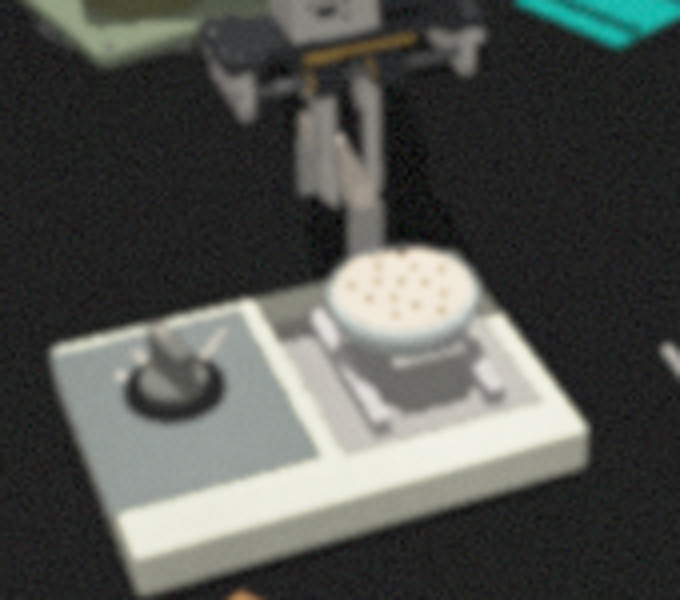

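The dish is over the bed in the image, about 4 mm short and 3 mm to +y. I'll correct that and lower it.

{"api": "jog_arm", "payload": {"series": [{"grip": -1,"linear": [-0.005,-0.0035,0.005],"twist": 0},{"grip": -1,"linear": [-0.005,-0.0035,0.015],"twist": 0},{"grip": -1,"linear": [-0.005,-0.0035,0.023],"twist": 0},{"grip": -1,"linear": [-0.005,-0.0035,0.028],"twist": 0},{"grip": -1,"linear": [-0.005,-0.0035,0.032],"twist": 0},{"grip": -1,"linear": [-0.005,-0.0035,0.035],"twist": 0},{"grip": -1,"linear": [-0.005,-0.0035,0.038],"twist": 0},{"grip": -1,"linear": [-0.005,-0.0035,0.04],"twist": 0},{"grip": -1,"linear": [-0.005,-0.0035,0.042],"twist": 0},{"grip": -1,"linear": [-0.005,-0.0035,0.044],"twist": 0},{"grip": -1,"linear": [-0.005,-0.0035,0.046],"twist": 0},{"grip": -1,"linear": [-0.005,-0.0035,0.048],"twist": 0}]}}

```text
time: 11.7
tool_pos: [553.2, -133.3, 105.2]
ee_rot: [[-0.974, 0.227, 0.001], [0.227, 0.974, -0.0], [-0.001, -0.0, -1.0]]
contact_force: [0.0, -0.1, -1.9]
finger_gap: 18.2
grasp_force: 30.0
```

{"api": "jog_arm", "payload": {"series": [{"grip": -1,"linear": [0,0,0.002],"twist": 0},{"grip": -1,"linear": [0,0,0.004],"twist": 0},{"grip": -1,"linear": [0,0,0.005],"twist": 0},{"grip": -1,"linear": [0,0,0.005],"twist": 0},{"grip": -1,"linear": [0,0,0.005],"twist": 0},{"grip": -1,"linear": [0,0,0.005],"twist": 0}]}}

```text
time: 12.2
tool_pos: [553.1, -133.2, 102.2]
ee_rot: [[-0.974, 0.227, 0.0], [0.227, 0.974, -0.0], [-0.0, -0.0, -1.0]]
contact_force: [0.1, 1.0, -0.9]
finger_gap: 18.0
grasp_force: 30.0
```

```bash
python3 dish.py
```

```text
12.2 [ 553.1197 -133.2084  102.1921] [-0.9738  0.2273 -0.0003] [ 0.0708  0.962  -0.9239] 18.00698750081608
top 4 z 73.6 slope [0.4559 0.4174] circle [ 632.9 -117.1] 2.6 err warmer x,y -19.7 33.7
scene 643 z 73.0 slope [-0.0015 -0.0012] circle [ 646.3 -152.3] 47.4 err warmer x,y 1.3 2.4
```

The dish rests level on the ribs with its lid at z≈73, about where it should be. I'll withdraw the blade.

{"api": "jog_arm", "payload": {"series": [{"grip": -1,"linear": [0.005,0,0],"twist": 0},{"grip": -1,"linear": [0.015,0,0],"twist": 0},{"grip": -1,"linear": [0.03,0,0],"twist": 0},{"grip": -1,"linear": [0.05,0,0],"twist": 0},{"grip": -1,"linear": [0.075,0,0],"twist": 0},{"grip": -1,"linear": [0.1,0,0],"twist": 0},{"grip": -1,"linear": [0.13,0,0],"twist": 0},{"grip": -1,"linear": [0.16,0,0],"twist": 0},{"grip": -1,"linear": [0.19,0,0],"twist": 0},{"grip": -1,"linear": [0.22,0,0],"twist": 0},{"grip": -1,"linear": [0.25,0,0],"twist": 0},{"grip": -1,"linear": [0.28,0,0],"twist": 0}]}}

```text
time: 13.3
tool_pos: [387.6, -94.4, 101.9]
ee_rot: [[-0.974, 0.227, -0.0], [0.227, 0.974, 0.0], [0.0, -0.0, -1.0]]
contact_force: [-0.7, -0.6, -2.2]
finger_gap: 17.9
grasp_force: 30.0
```

{"api": "jog_arm", "payload": {"series": [{"grip": -1,"linear": [0.015,0,0],"twist": 0},{"grip": -1,"linear": [0.02,0,0],"twist": 0},{"grip": -1,"linear": [0.02,0,0],"twist": 0},{"grip": -1,"linear": [0.02,0,0],"twist": 0}]}}

```text
time: 13.63
tool_pos: [378.5, -92.7, 102.5]
ee_rot: [[-0.974, 0.227, 0.002], [0.227, 0.974, -0.001], [-0.002, -0.0, -1.0]]
contact_force: [0.3, 0.6, -1.1]
finger_gap: 18.0
grasp_force: 30.0
```

```bash
python3 dish.py
```

```text
13.6333 [378.5382 -92.6856 102.5421] [-0.9738  0.2275 -0.0018] [ 0.2833  0.6457 -1.0985] 17.96623223426072
top 440 z 72.2 slope [0.0015 0.0066] circle [ 647.9 -156.7] 43.2 err warmer x,y 3.9 -1.4
scene 547 z 72.9 slope [ 0.0049 -0.0043] circle [ 645.3 -153.5] 45.7 err warmer x,y 0.6 1.1
```

{"api": "jog_arm", "payload": {"series": [{"grip": -1,"linear": [0,0.02,0],"twist": 0},{"grip": -1,"linear": [0,0.06,0],"twist": 0},{"grip": -1,"linear": [0,0.11,0],"twist": 0},{"grip": -1,"linear": [0,0.16,0],"twist": 0},{"grip": -1,"linear": [0,0.21,0],"twist": 0},{"grip": -1,"linear": [0,0.25,0.01],"twist": 0},{"grip": -1,"linear": [-0.003,0.28,0.03],"twist": 0},{"grip": -1,"linear": [-0.003,0.295,0.05],"twist": 0},{"grip": -1,"linear": [-0.003,0.295,0.065],"twist": 0},{"grip": -1,"linear": [-0.003,0.295,0.073],"twist": 0},{"grip": -1,"linear": [-0.003,0.295,0.075],"twist": 0},{"grip": -1,"linear": [-0.003,0.295,0.075],"twist": 0}]}}

```text
time: 14.73
tool_pos: [419.5, 79.0, 56.7]
ee_rot: [[-0.974, 0.228, -0.001], [0.228, 0.974, -0.0], [0.001, -0.0, -1.0]]
contact_force: [0.4, 0.2, -1.8]
finger_gap: 18.1
grasp_force: 30.0
```

{"api": "jog_arm", "payload": {"series": [{"grip": -1,"linear": [0,0,0.001],"twist": 0},{"grip": -1,"linear": [0,0,0.002],"twist": 0},{"grip": -1,"linear": [0,0,0.002],"twist": 0},{"grip": -1,"linear": [0,0,0.002],"twist": 0}]}}

```text
time: 15.07
tool_pos: [420.0, 79.4, 56.3]
ee_rot: [[-0.974, 0.228, 0.001], [0.228, 0.974, -0.0], [-0.001, 0.0, -1.0]]
contact_force: [-0.3, -0.3, -1.0]
finger_gap: 18.0
grasp_force: 30.0
```

{"api": "jog_arm", "payload": {"series": [{"grip": 0,"linear": [0,0,0],"twist": 0},{"grip": 0,"linear": [0,0,0],"twist": 0},{"grip": 0,"linear": [0,0,0],"twist": 0},{"grip": 0,"linear": [0,0,0],"twist": 0},{"grip": 0,"linear": [0,0,0],"twist": 0},{"grip": 0,"linear": [0,0,0],"twist": 0},{"grip": 0,"linear": [0,0,-0.02],"twist": 0},{"grip": 0,"linear": [0,0,-0.06],"twist": 0},{"grip": 0,"linear": [0,0,-0.12],"twist": 0},{"grip": 0,"linear": [0,0,-0.18],"twist": 0},{"grip": 0,"linear": [0,0,-0.2],"twist": 0},{"grip": 0,"linear": [0,0,-0.2],"twist": 0}]}}

```text
time: 16.07
tool_pos: [423.0, 79.7, 180.1]
ee_rot: [[-0.974, 0.227, 0.009], [0.227, 0.974, -0.0], [-0.009, 0.002, -1.0]]
contact_force: [-0.7, -0.1, 0.4]
finger_gap: 47.4
grasp_force: 0.0
```

```bash
python3 dish.py
python3 - <<'E'
from h import *
from rig import ctrl
j=ctrl.camera_info("scene");p,d=ctrl.camera("scene");W=cloud(j,d)
m=(p.min(2)>80)&(abs(W[...,0]-470)<130)&(abs(W[...,1]-70)<70)&(W[...,2]<90)
for lo,hi in((55,80),(-3,10)):
    k=W[m&(W[...,2]>lo)&(W[...,2]<hi)];print(lo,len(k),np.percentile(k,[3,50,97],axis=0).round(1).tolist())
# knob: warmer x=-30,y=-85
i=ctrl.camera_info("top")
c=np.array([629.9,-217.6])+np.array([.974,-.2267])*-30+np.array([.2267,.974])*-85
print("knob",c,proj(i,[[*c,84]]),proj(j,[[*c,84]]))
a=np.load("top0.npz")['p'];b=p
u=proj(i,[[*c,84]])[0].astype(int);v=proj(j,[[*c,84]])[0].astype(int)
f=lambda q,u:cv2.resize(cv2.cvtColor(q[u[1]-20:u[1]+20,u[0]-20:u[0]+20],cv2.COLOR_RGB2BGR),(400,400),interpolation=2)
cv2.imwrite("pics/knob0.png",np.hstack([f(a,u),f(b,v)]))
E
```

```text
16.0667 [422.9757  79.7079 180.0839] [-0.9738  0.2271 -0.0091] [-0.7013 -0.12    0.3736] 47.41899010443283
top 441 z 72.0 slope [-0.0113 -0.0045] circle [ 648.  -156.7] 43.2 err warmer x,y 3.9 -1.4
scene 547 z 72.8 slope [-0.0006 -0.0051] circle [ 646.3 -151.7] 45.7 err warmer x,y 1.1 3.1
55 133 [[350.0, 62.6, 56.7], [408.1, 78.2, 64.9], [453.4, 95.8, 68.8]]
-3 413 [[355.5, 25.9, -1.6], [510.5, 58.4, 2.7], [566.5, 104.9, 7.3]]
knob [ 581.4105 -293.589 ] [[330.41481856 168.84476359]] [[180.70635028 234.1980872 ]]
```

View pics/knob0.png

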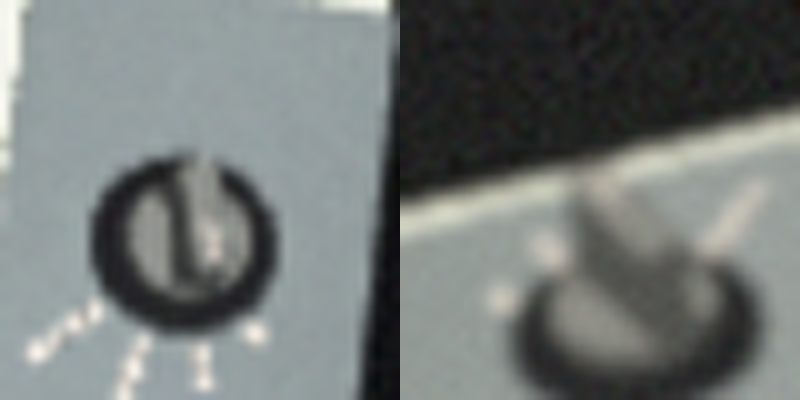

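The lifter stands on the bench. In the knob crop, the pointer's bar runs from (200,165) to (210,285), towards the two-dot mark at (203,370). The dots of marks 1–4 run from right to left along the bottom. So the knob is at mark two and needs 30° clockwise.

{"api": "jog_arm", "payload": {"series": [{"grip": 0,"linear": [-0.403,-0.5445,0],"twist": -0.0833},{"grip": 0,"linear": [-0.403,-0.5445,0],"twist": -0.0833},{"grip": 0,"linear": [-0.403,-0.5445,0],"twist": -0.0833},{"grip": 0,"linear": [-0.403,-0.5445,0],"twist": -0.0833},{"grip": 0,"linear": [-0.403,-0.5445,0],"twist": -0.0833},{"grip": 0,"linear": [-0.403,-0.5445,0],"twist": -0.0833},{"grip": 0,"linear": [-0.403,-0.5445,0],"twist": -0.0833},{"grip": 0,"linear": [-0.403,-0.5445,0],"twist": -0.0833},{"grip": 0,"linear": [-0.403,-0.5445,0],"twist": -0.0833},{"grip": 0,"linear": [-0.403,-0.5445,0],"twist": -0.0833},{"grip": 0,"linear": [-0.403,-0.5445,0],"twist": -0.0833},{"grip": 0,"linear": [-0.403,-0.5445,0],"twist": -0.0833}]}}

```text
time: 17.22
tool_pos: [579.5, -294.6, 171.6]
ee_rot: [[-1.0, -0.029, -0.005], [-0.029, 1.0, 0.004], [0.005, 0.004, -1.0]]
contact_force: [-0.6, 1.0, 0.2]
finger_gap: 46.5
grasp_force: 0.0
```

{"api": "jog_arm", "payload": {"series": [{"grip": 0,"linear": [0,0,0],"twist": 0},{"grip": 0,"linear": [0,0,0],"twist": 0},{"grip": 0,"linear": [0,0,0],"twist": 0}]}}

```text
time: 17.47
tool_pos: [580.3, -291.6, 175.4]
ee_rot: [[-0.999, -0.034, -0.001], [-0.034, 0.999, 0.001], [0.001, 0.001, -1.0]]
contact_force: [0.2, -0.6, -0.1]
finger_gap: 46.9
grasp_force: 0.0
```

```bash
cat > knob.py <<'E'
from rig import ctrl
from h import *
s=ctrl.observe();T=s['tool_pos'];R=s['ee_rot'];print(T,R[:,0])
i=ctrl.camera_info("wrist");p,d=ctrl.camera("wrist");W=cloud(i,d)
c=np.array([581.4,-293.6]);print("px",proj(i,[[*c,84]]).round(0))
near=np.hypot(W[...,0]-c[0],W[...,1]-c[1])<32
h=np.histogram(W[near][:,2],bins=np.arange(35,100,3));print([(int(b),int(n)) for n,b in zip(*h) if n>20])
m=near&(W[...,2]>79)&(W[...,2]<92);k=max(cv2.findContours(m.astype(np.uint8),0,2)[0],key=cv2.contourArea)
w=ray(i,k[:,0],84)[:,:2].astype(np.float32);r=cv2.minAreaRect(w);print("bar",r)
q=W[m][:,:2];print(cv2.fitLine(q.astype(np.float32),2,0,.01,.01).ravel())
u=proj(i,[[*c,84]])[0].astype(int)
cv2.imwrite("pics/knob1.png",cv2.resize(cv2.cvtColor(p[max(0,u[1]-70):u[1]+70,u[0]-90:u[0]+90],cv2.COLOR_RGB2BGR),None,fx=4,fy=4))
E
python3 knob.py
```

```text
[ 580.3303566  -291.55633437  175.35607256] [-0.99941969 -0.03404293  0.00116491]
px [[254. 199.]]
[(38, 51), (41, 59), (44, 953), (47, 325), (50, 48), (53, 770), (56, 21), (80, 68), (83, 574)]
bar ((580.605224609375, -288.96405029296875), (41.89019012451172, 12.91373062133789), 1.8907392024993896)
[ 9.9933791e-01  3.6383376e-02  5.8023877e+02 -2.8902560e+02]
```

View pics/knob1.png

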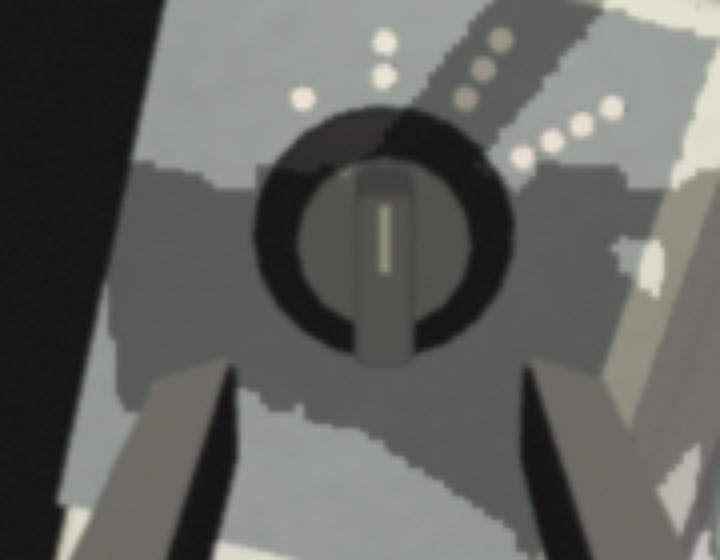

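The pointer is clearly at two dots. The bar is centred at about (580.6,-289), and the disc top is at ≈55, so fingertips at 60 are clear of it.

{"api": "jog_arm", "payload": {"series": [{"grip": 0,"linear": [0,0.0037,0.02],"twist": 0},{"grip": 0,"linear": [0,0.0037,0.06],"twist": 0},{"grip": 0,"linear": [0,0.0037,0.1],"twist": 0},{"grip": 0,"linear": [0,0.0037,0.13],"twist": 0},{"grip": 0,"linear": [0,0.0037,0.15],"twist": 0},{"grip": 0,"linear": [0,0.0037,0.16],"twist": 0},{"grip": 0,"linear": [0,0.0037,0.16],"twist": 0},{"grip": 0,"linear": [0,0.0037,0.16],"twist": 0},{"grip": 0,"linear": [0,0.0037,0.16],"twist": 0}]}}

```text
time: 18.27
tool_pos: [581.9, -291.8, 81.4]
ee_rot: [[-0.999, -0.033, 0.002], [-0.033, 0.999, -0.002], [-0.002, -0.002, -1.0]]
contact_force: [-0.5, 0.7, -0.2]
finger_gap: 46.8
grasp_force: 0.0
```

{"api": "jog_arm", "payload": {"series": [{"grip": -1,"linear": [0,0,0],"twist": 0},{"grip": -1,"linear": [0,0,0],"twist": 0},{"grip": -1,"linear": [0,0,0],"twist": 0},{"grip": -1,"linear": [0,0,0],"twist": 0},{"grip": -1,"linear": [0,0,0],"twist": 0},{"grip": -1,"linear": [0,0,0],"twist": 0},{"grip": -1,"linear": [0,0,0],"twist": 0},{"grip": -1,"linear": [0,0,0],"twist": 0}]}}

```text
time: 18.93
tool_pos: [580.8, -290.4, 80.1]
ee_rot: [[-0.999, -0.033, -0.0], [-0.033, 0.999, 0.001], [0.0, 0.001, -1.0]]
contact_force: [-1.0, 3.5, 3.5]
finger_gap: 13.7
grasp_force: 30.0
```

{"api": "jog_arm", "payload": {"series": [{"grip": -1,"linear": [0,0,0],"twist": 0.015},{"grip": -1,"linear": [0,0,0],"twist": 0.035},{"grip": -1,"linear": [0,0,0],"twist": 0.055},{"grip": -1,"linear": [0,0,0],"twist": 0.075},{"grip": -1,"linear": [0,0,0],"twist": 0.095},{"grip": -1,"linear": [0,0,0],"twist": 0.115},{"grip": -1,"linear": [0,0,0],"twist": 0.135},{"grip": -1,"linear": [0,0,0],"twist": 0.155},{"grip": -1,"linear": [0,0,0],"twist": 0.169},{"grip": -1,"linear": [0,0,0],"twist": 0.169},{"grip": -1,"linear": [0,0,0],"twist": 0.169},{"grip": -1,"linear": [0,0,0],"twist": 0.169}]}}

```text
time: 19.93
tool_pos: [581.1, -289.6, 80.1]
ee_rot: [[-0.878, 0.478, 0.0], [0.478, 0.878, 0.003], [0.001, 0.002, -1.0]]
contact_force: [0.5, 5.8, 4.0]
finger_gap: 13.8
grasp_force: 30.0
```

{"api": "jog_arm", "payload": {"series": [{"grip": 0,"linear": [0,0,0],"twist": 0},{"grip": 0,"linear": [0,0,0],"twist": 0},{"grip": 0,"linear": [0,0,0],"twist": 0},{"grip": 0,"linear": [0,0,0],"twist": 0},{"grip": 0,"linear": [0,0,0],"twist": 0},{"grip": 0,"linear": [0,0,-0.03],"twist": 0},{"grip": 0,"linear": [0,0,-0.08],"twist": 0},{"grip": 0,"linear": [0,0,-0.13],"twist": 0},{"grip": 0,"linear": [0,0,-0.16],"twist": 0},{"grip": 0,"linear": [0,0,-0.16],"twist": 0},{"grip": 0,"linear": [0,0,-0.16],"twist": 0},{"grip": 0,"linear": [0,0,-0.16],"twist": 0}]}}

```text
time: 20.93
tool_pos: [579.9, -290.8, 174.1]
ee_rot: [[-0.878, 0.478, -0.002], [0.478, 0.878, 0.001], [0.003, 0.0, -1.0]]
contact_force: [-0.3, -0.1, 0.3]
finger_gap: 46.9
grasp_force: 0.0
```

```bash
python3 knob.py; python3 dish.py
```

```text
[ 579.8892989  -290.7579083   174.08546544] [-0.87818553  0.47831266  0.00267698]
px [[255. 202.]]
[(38, 30), (41, 56), (44, 906), (47, 318), (50, 53), (53, 758), (56, 23), (80, 96), (83, 566)]
bar ((580.5440673828125, -288.2166748046875), (13.520740509033203, 41.66185760498047), 61.11436462402344)
[ 8.7305504e-01 -4.8762164e-01  5.8023096e+02 -2.8829709e+02]
20.9833 [ 579.5164 -290.4394  173.3385] [-0.8782  0.4782  0.0042] [ 1.2564  0.5908 -0.3552] 47.003085565897635
top 440 z 72.0 slope [-0.0085 -0.0006] circle [ 648.2 -156.9] 43.5 err warmer x,y 4.2 -1.6
scene 553 z 72.8 slope [-0.0006 -0.004 ] circle [ 645. -155.] 46.8 err warmer x,y 0.6 -0.4
```

Run:
```python
from rig import ctrl
print(ctrl.hand_in())
```

```text
the job is handed in; nothing more can be done
None
```

The job is handed in, verdict not returned: the dish rests level within about 4 mm of the bed's middle, the lifter stands clear on the bench near its old place, and the knob measures at the three-dot mark (about 21 s used).

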